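# Index the photo turntable by one turn of its hand wheel

### The job

In the second-hand hall's photo corner, turn the birdhouse on the turntable to its next side: push the hand wheel by its upright handle exactly one full turn clockwise (seen from above), never back past its start or well past its mark, so that the handle stops at the pointer where it began. Only push the handle gently with the fingers, without gripping it; do not touch the birdhouse, leave everything else where it stands, and finish clear of the wheel.

Things in the scene. Friction and masses are not known exactly. Their poses are not given: they have to be found in the camera images.
- wheel (a joint): The hand wheel's angle in rad: 0 at the start of every run, growing clockwise seen from above; one full turn is 6.283. The wheel lies flat, its axis vertical: bare aluminium rim of 170 mm outer diameter, three spokes, rim 14 mm thick with its top 112 mm above the work surface. It turns stiffly (about 0.12 N m of friction, some 2 N at the handle), does not coast, has no stop and stays where it is left.
- handle (a point): Centre of the wheel's one handle: a black upright grip of 24 mm greatest diameter and 64 mm length standing on the rim at the end of a spoke, 78 mm from the wheel's axis. It stands from 112 to 176 mm above the work surface; this point is 144 mm above it, on the grip's axis, and goes round with the wheel. The grip is fixed to the wheel.
- hub (a point): Centre of the wheel, on its vertical axis, at the rim's mid-height, 105 mm above the work surface. The hub's top is 118 mm above the surface.
- pointer (a point): Top of the fixed steel pointer post (14 mm square) standing just outside the rim, 108 mm from the wheel's axis, its top 110 mm above the work surface, lower than the rim's top. Seen from above, hub, handle and pointer are in one line at the start, and again after exactly one turn. The pointer's direction round the wheel differs from run to run.
- turntable (a joint): Angle of the turntable in rad, 0 at the start, growing clockwise seen from above. It is geared inside the stand to the hand wheel, a quarter of the wheel's angle: one turn of the wheel makes 1.571.
- turntable_top (a point): Centre of the top face of the round white turntable, 220 mm in diameter, 86 mm above the work surface, 270 mm from the wheel's axis.
- stand: The grey housing that carries wheel and turntable, fixed to the table: 250 x 515 mm, 60 mm high. Origin on the work surface under the wheel's axis; its y axis points towards the turntable. It reaches 125 mm to -y, 390 mm to +y and 125 mm either way in x. A black camera on a small tripod, 195 mm high, stands fixed on the table about 390 mm from the wheel's axis, beyond the turntable.
- birdhouse: Small wooden birdhouse with a pitched roof, standing loose at the middle of the turntable, about 95 x 98 x 131 mm high (its roof ridge about 217 mm above the work surface). Origin at the centre of its underside. Not to be touched: it rides on the turntable.
- flowerpot: Bystander: terracotta pot, 90 mm wide, 80 mm high, on the table about 210 mm from the wheel's axis. Origin under its centre.
- mug: Bystander: white mug, 76 mm wide without its handle, 85 mm high, on the table about 240 mm from the wheel's axis. Origin under its centre.
- glass_jar: Bystander: lidded glass jar, 70 mm wide, 95 mm high, on the table about 205 mm from the wheel's axis. Origin under its centre.
- vase: Bystander: blue ceramic vase, 68 mm wide, 105 mm high, on the table about 230 mm from the wheel's axis. Origin under its centre.
- tape_roll: Bystander: roll of paper tape, 56 mm wide, 20 mm high, lying on the stand's top between wheel and turntable, about 160 mm from the wheel's axis. Origin under its centre.
- lens_cap: Bystander: black plastic lens cap, a disc 54 mm wide and 12 mm thick, lying on the stand's top between wheel and turntable, on the other side from the tape roll, about 160 mm from the wheel's axis. Origin under its centre.

How it is judged:
On the way:
1. the fingers push the wheel on the way round (between 1 and 5.5 rad) (value of joint wheel between 1 and 5.5 rad and contact force between the fingers and wheel above 0.3 N), for 0.2 s.
At the end, for the whole second after the job is handed in: The wheel has turned one turn clockwise to within 0.15 rad (12 mm at the handle) and is at rest, the turntable with it has turned a quarter turn; the birdhouse stands upright within 30 mm of the turntable's centre; no bystander has moved more than 25 mm (value of joint wheel between 6.133 and 6.433 rad and velocity of joint wheel between -0.05 and 0.05 rad/s and value of joint turntable between 1.5 and 1.64 rad and horizontal distance between birdhouse and turntable_top below 0.03 m and angle between birdhouse's own z axis and vertical below 0.15 rad and distance of each of flowerpot, mug, glass_jar, vase, tape_roll, lens_cap from where it was at the start of the episode below 0.025 m); the robot touches nothing.
It fails at once if the wheel is pushed more than 0.3 rad past one turn (value of joint wheel above 6.583 rad).
It fails at once if the wheel is pushed backwards more than 0.2 rad from the start (value of joint wheel below -0.2 rad).
It fails at once if the wheel or its handle is gripped or forced (over 25 N from the fingers) (contact force between the fingers and wheel above 25 N).
It fails at once if the birdhouse is touched by the robot, lifted or tipped (contact force between any of the fingers, the arm and birdhouse above 0.5 N or height (world z) of birdhouse above 0.105 m or angle between birdhouse's own z axis and vertical above 0.3 rad).
It fails at once if a bystander is moved more than 25 mm (distance of any of flowerpot, mug, glass_jar, vase, tape_roll, lens_cap from where it was at the start of the episode above 0.025 m).
It also fails if it takes over 61 s, if anything falls off the work surface, if the arm or the gripper's body presses on something with over 40 N, if the wrist force passes 120 N, or if a joint passes its speed limit or range.

### The arm

A 7-joint arm with a two-finger parallel gripper is mounted at the origin on the work surface. World frame = base frame: x ahead of the robot, y to its left, z up, the work surface at z = 0. Lengths are in m, angles in rad, forces in N, time in s.
With the tool pointing down it reaches from about 0.35 to 0.9 m from the base axis. Payload 19.9 kg.
Tool frame: the origin (TCP) lies between the finger pads; the fingertips stand 19 mm ahead of it and the grasp point (between the pads) is the TCP; z points along the fingers, y is the direction in which the jaws open and shut (so a half turn about z gives the same grasp; the last joint's range is limited). The gripper opens to 94 mm and grips with 3 to 60 N. Pads are 16 mm wide; open, the fingers measure 119 mm over their backs; the gripper's body (75 mm by 177 mm) begins 78 mm behind the grasp point.
Start: joints at [1.226, 0.417, -0.01, 1.614, 0.005, 1.111, -0.053], TCP at [0.186, -0.597, 0.224] pointing down, gripper open.
Joint ranges: [-2.81, 2.81], [-0.39, 2.02], [-1.27, 1.25], [0.06, 2.57], [-1.19, 4.33], [0.19, 2], [-2.82, 2.82]. Speed limits (rad/s): [1.89, 1.89, 2.39, 2.39, 3.01, 3.01, 3.01].

### API

Orientations are given as a 3x3 rotation matrix whose columns are the frame's x, y, z axes.
In Python, from rig import robot gives the robot as it stands. Calls block until the motion is done:
- robot.move_ptp(position, orientation): joint-space move of the TCP to a pose.
- robot.move_linear(position, velocity=0.15, frame=None, threshold=None): straight line of the TCP; frame=None keeps the orientation; velocity is the mean speed in m/s. With threshold (N) it stops when the force on the tool has changed by that much, and returns True; else False.
- robot.goto_joints(angles): joint-space move.
- robot.gripper_to(opening): finger opening in m; the grip force is fixed at half the most; returns when the fingers have stopped.
- robot.pause(seconds).
- robot.ik(position, orientation): joint angles nearest the present ones, or None.
- robot.get_state(): the state.
- robot.grab_frame(name): name is "side" or "top"; returns the picture (400x640x3 uint8, red, green, blue); there is no depth.
- robot.camera_info(name): a dict with "fx", "fy", "cx", "cy" (pixels), "rvec" (rotation vector, rad) and "tvec" (3), from world to camera coordinates, as OpenCV has them. Camera axes: x right, y down, z forward; pixel columns grow to the right and rows downward; lengths in m; the calibration is good to about 2 mm. A picture is of the moment at which its call begins. camera_info takes no time and is no camera call.
A pose or a line that the arm cannot do raises robot.PlanningError and nothing moves.
- robot.sign_off(): hands the job in, once; it reports no verdict.
The state is a dict: "time": time; "qpos": joint angles; "joint_vel": joint speeds; "effort": joint torques, N m; "ee_pos": TCP position; "tool_rot": TCP orientation; "force": force on the tool from outside, world axes, zero at the start; "moment": the same for the moment, N m; "opening": finger opening in m.
Only numpy, scipy, OpenCV 4.12 (cv2) and the standard library are available. Lean on these libraries where they do the work, as an engineer would, in place of code of your own. Each camera call takes 0.05 s, during which the arm holds its last target. There are 200 camera calls.

## Working session

There is one attempt and no reset: what is moved stays moved. The work goes in short steps, each a Python script; the robot and the scene stay as the last script left them, time stands still between calls to the robot, and variables do not carry over. Pictures are saved under pics/ and viewed, about 8 in all and at most 12, crops included, and the job is handed in when it is done.

```bash
ls; mkdir -p pics; python3 - <<'E'
from rig import robot
import cv2
for n in("top","side"):
    f=robot.grab_frame(n); cv2.imwrite(f"pics/{n}0.png",f[:,:,::-1]); print(robot.camera_info(n))
s=robot.get_state(); print(s["time"],s["ee_pos"],s["tool_rot"])
E
```

```text
pics
{'fx': 502.39002214057547, 'fy': 502.39002214057547, 'cx': 324.9146004337598, 'cy': 211.40448308755276, 'rvec': array([ 2.22199427, -2.16884371,  0.04514447]), 'tvec': array([0.01262001, 0.61594558, 1.26978614])}
{'fx': 410.39195165728853, 'fy': 410.39195165728853, 'cx': 316.5103904648591, 'cy': 201.9042127202992, 'rvec': array([ 0.33879577, -2.77102447,  1.16203954]), 'tvec': array([0.61467912, 0.15816193, 0.98138365])}
0.1 [ 0.18629467 -0.5962671   0.2239026 ] [[ 9.54492932e-01  2.98233300e-01 -3.76944231e-04]
 [ 2.98233533e-01 -9.54492395e-01  1.01361114e-03]
 [-5.74978059e-05 -1.07990208e-03 -9.99999415e-01]]
```

View pics/top0.png

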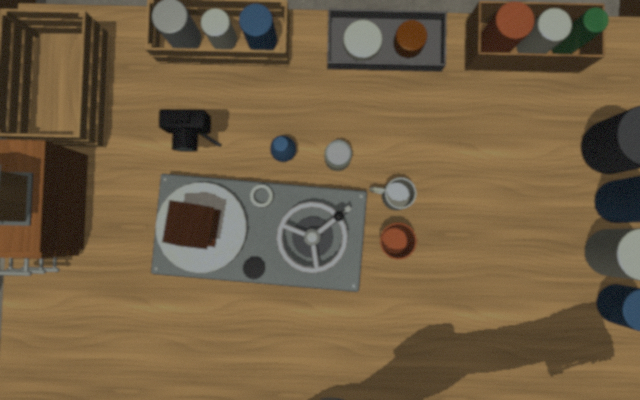

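View pics/side0.png

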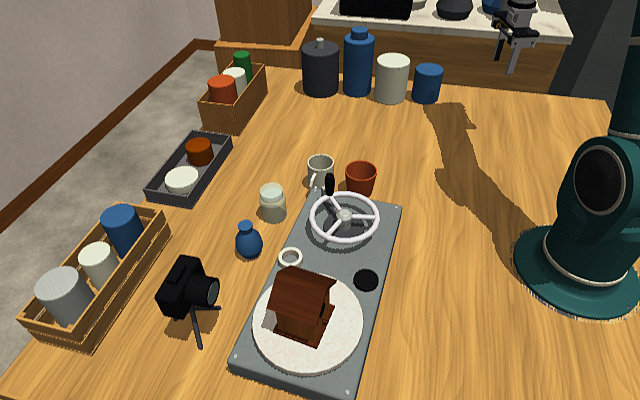

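```bash
cat > h.py <<'E'
import numpy as np, cv2
from rig import robot
def cam(n):
    c=robot.camera_info(n); R=cv2.Rodrigues(c["rvec"])[0]
    K=np.array([[c["fx"],0,c["cx"]],[0,c["fy"],c["cy"]],[0,0,1]]); return K,R,np.array(c["tvec"])
def onplane(n,uv,z):
    K,R,t=cam(n); uv=np.atleast_2d(uv).astype(float)
    d=(R.T@np.linalg.inv(K)@np.c_[uv,np.ones(len(uv))].T).T; o=-R.T@t
    return (o+d*((z-o[2])/d[:,2])[:,None])[:,:2]
def pix(n,p):
    K,R,t=cam(n); q=K@(R@np.asarray(p,float)+t); return q[:2]/q[2]
E
python3 - <<'E'
from h import *
f=cv2.imread("pics/top0.png")
cv2.imwrite("pics/crop0.png",cv2.resize(f[185:290,260:380],None,fx=6,fy=6,interpolation=cv2.INTER_CUBIC)[:600,:720])
g=cv2.cvtColor(f,cv2.COLOR_BGR2GRAY)
m=((g>135)*255).astype(np.uint8); m[:, :270]=0;m[:,360:]=0;m[:195]=0;m[280:]=0
cs,_=cv2.findContours(m,cv2.RETR_EXTERNAL,cv2.CHAIN_APPROX_NONE)
c=max(cs,key=len); print(len(c),cv2.boundingRect(c))
p=onplane("top",c[:,0,:],0.112)
A=np.c_[2*p,np.ones(len(p))]
w=np.ones(len(p),bool)
for _ in range(6):
    s=np.linalg.lstsq(A[w],(p[w]**2).sum(1),rcond=None)[0]; r=np.sqrt(s[2]+s[:2]@s[:2]); e=np.hypot(*(p-s[:2]).T)-r; w=abs(e)<0.003
print("rim",s[:2],r,w.sum())
print("hub",onplane("top",[312.5,237.5],.118),"handle top",onplane("top",[339,215.5],.176),"ptr",onplane("top",[348,209],.11))
E
```

```text
434 (277, 203, 70, 69)
rim [0.54962301 0.0568794 ] 0.07409332854108157 166
hub [[0.54875953 0.05454265]] handle top [[ 0.59960238 -0.00504495]] ptr [[ 0.61804866 -0.02746103]]
```

View pics/crop0.png

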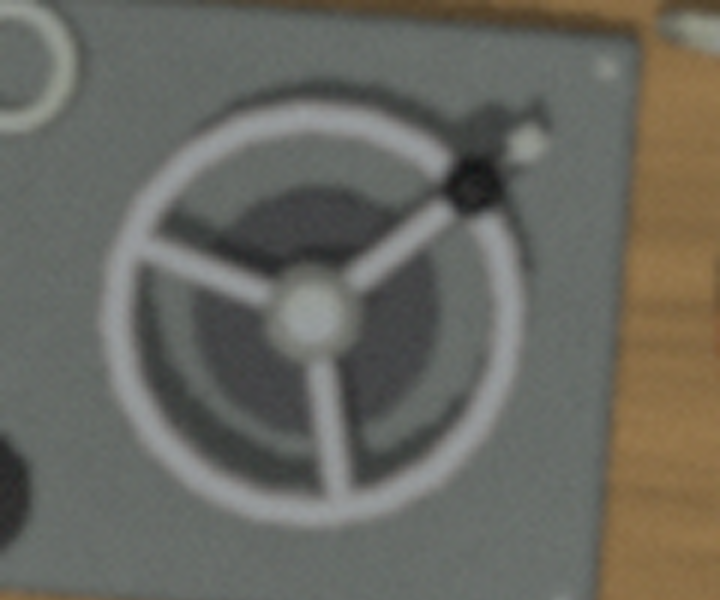

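Hub is at about (0.549, 0.055). Handle radius comes out at 78 mm and pointer radius at 107 mm, both at about -0.867 rad, which agrees with the given sizes. Next I check IK round the whole circle, then close the fingers and approach behind the handle.

```bash
cat >> h.py <<'E'
HUB=np.array([.5488,.0552]); PHI=-.867; Z=.150
def rot(a):  # tool down, tool y at angle a
    y=np.array([np.cos(a),np.sin(a),0]); z=np.array([0,0,-1.]); return np.c_[np.cross(y,z),y,z]
def peg(ang,z=Z,r=.078): return np.array([HUB[0]+r*np.cos(ang),HUB[1]+r*np.sin(ang),z])
E
python3 - <<'E'
from h import *
for a in (PHI,PHI+np.pi):
    q=[robot.ik(peg(PHI+.65-k),rot(a)) for k in np.linspace(0,6.28,13)]
    print(a,[None if x is None else np.round(x,2)[[0,3,6]].tolist() for x in q])
E
```

```text
-0.867 [[0.32, 1.66, -1.25], [0.36, 1.72, -1.17], [0.41, 1.8, -1.12], [0.44, 1.9, -1.11], [0.48, 1.98, -1.15], [0.51, 2.03, -1.25], [0.51, 2.02, -1.39], [0.48, 1.96, -1.52], [0.43, 1.87, -1.59], [0.39, 1.77, -1.57], [0.35, 1.7, -1.48], [0.31, 1.66, -1.36], [0.32, 1.66, -1.25]]
2.274592653589793 [[0.62, 1.65, 1.63], [0.69, 1.7, 1.68], [0.77, 1.79, 1.73], [0.81, 1.89, 1.75], [0.81, 1.97, 1.75], [0.76, 2.02, 1.71], [0.68, 2.02, 1.62], [0.59, 1.96, 1.52], [0.52, 1.87, 1.47], [0.5, 1.77, 1.46], [0.51, 1.69, 1.5], [0.55, 1.65, 1.56], [0.62, 1.65, 1.63]]
```

```bash
python3 - <<'E'
from h import *
robot.gripper_to(0)
robot.move_ptp(peg(PHI+.65,.27),rot(PHI))
robot.move_linear(peg(PHI+.65),velocity=.12)
s=robot.get_state(); f0=s["force"]; print(s["time"],s["ee_pos"],s["opening"],f0)
f=robot.grab_frame("side"); K=pix("side",peg(PHI))
print(K); u,v=K.astype(int); cv2.imwrite("pics/s1.png",cv2.resize(f[max(v-60,0):v+90,u-70:u+130,::-1],None,fx=4,fy=4,interpolation=cv2.INTER_CUBIC))
E
```

```text
5.3917 [0.62536719 0.03849719 0.15075261] 0.00040201224764847235 [-0.22982404  0.02375458 -0.10179246]
[329.84217594 182.28877942]
```

View pics/s1.png

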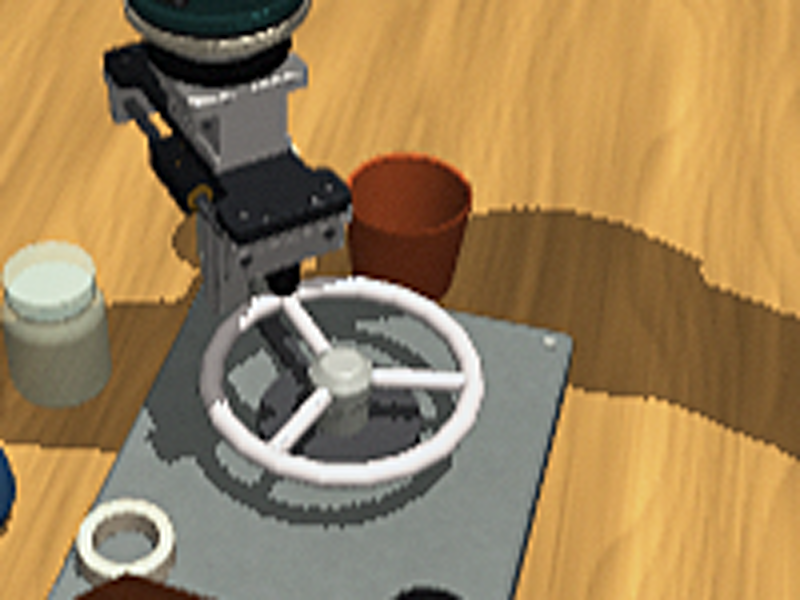

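The closed fingers stand just above the rim at crop px (230,290), and the handle is to their right at (287,275), still free. Now I look for contact gently.

```bash
python3 - <<'E'
from h import *
for a in np.arange(.6,.15,-.05):
    hit=robot.move_linear(peg(PHI+a),velocity=.03,threshold=1.2)
    s=robot.get_state(); d=s["ee_pos"][:2]-HUB
    print(round(a,2),hit,round(np.arctan2(d[1],d[0])-PHI,3),round(np.hypot(*d),4),np.round(s["force"],2),s["time"])
    if hit: break
E
```

```text
0.6 True 0.591 0.078 [-0.45 -0.19 -1.13] 5.675
```

```bash
python3 - <<'E'
from h import *
for a in np.arange(.54,.17,-.04):
    hit=robot.move_linear(peg(PHI+a),velocity=.03,threshold=8)
    robot.pause(.1)
    s=robot.get_state(); d=s["ee_pos"][:2]-HUB
    print(round(a,2),hit,round(np.arctan2(d[1],d[0])-PHI,3),round(np.hypot(*d),4),np.round(s["force"],2),s["time"])
    if np.hypot(*s["force"][:2])>1.3: break
E
```

```text
0.54 False 0.54 0.078 [ 0.09 -0.45  0.62] 6.075
0.5 False 0.5 0.078 [-0.57 -0.27 -0.74] 6.425
0.46 False 0.459 0.078 [ 0.36 -1.02 -0.33] 6.775
0.42 False 0.42 0.078 [ 0.63 -0.18  0.44] 7.125
0.38 False 0.38 0.078 [-0.26  0.94 -0.78] 7.475
0.34 False 0.34 0.078 [ 0.22 -1.32  0.48] 7.825
```

```bash
python3 - <<'E'
from h import *
for a in np.arange(.32,.17,-.02):
    hit=robot.move_linear(peg(PHI+a),velocity=.03,threshold=10)
    F=[]
    for _ in range(8): robot.pause(.02); F.append(robot.get_state()["force"])
    s=robot.get_state(); print(round(a,2),hit,np.round(np.mean(F,0),2),s["time"])
    if np.hypot(*np.mean(F,0)[:2])>1.3: break
E
```

```text
0.32 False [-0.34 -0.3  -0.05] 8.2083
0.3 False [-0.31 -0.13  0.16] 8.5917
0.28 False [ 0.17 -0.   -0.23] 8.975
0.26 False [0.31 0.73 0.11] 9.3583
0.24 False [-0.07  0.49  0.12] 9.7417
0.22 False [-0.15  0.57  0.27] 10.125
0.2 False [ 0.16  0.41 -0.4 ] 10.5083
0.18 False [ 0.13  0.4  -0.02] 10.8917
```

Contact shows as a reaction force at δ≈0.26, as expected (8+12 mm). Now I push round to about 0.25 rad short of the mark, then stop to look.

```bash
python3 - <<'E'
from h import *
end=.265-2*np.pi+.25
mx=0
for i,a in enumerate(np.linspace(.18,end,27)[1:]):
    hit=robot.move_linear(peg(PHI+a),velocity=.05,threshold=14)
    s=robot.get_state(); mx=max(mx,np.hypot(*s["force"][:2]))
    if i%5==0: print(round(a,2),np.round(s["force"],1),round(s["time"],1))
    if hit: print("HIT",a,s["force"]); break
    if i==12: cv2.imwrite("pics/mid.png",robot.grab_frame("side")[90:290,230:470,::-1])
print(mx,s["time"])
E
```

```text
-0.05 [-0.5 -0.8 -0.1] 11.4
-1.19 [0.5 0.5 0.7] 13.9
-2.34 [-0.1 -0.4 -1.1] 16.5
-3.48 [0.1 0.5 0.6] 19.1
-4.62 [0.2 0.6 0.1] 21.6
-5.77 [0.3 0.4 0.2] 24.2
1.175905070654166 24.1583
```

View pics/mid.png

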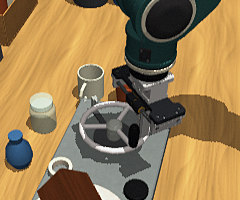

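The handle leads the fingers round the near side of the wheel, and nothing else is disturbed. Now I back off, lift and measure.

```bash
cat >> h.py <<'E'
def away():
    s=robot.get_state(); d=s["ee_pos"][:2]-HUB; a=np.arctan2(d[1],d[0])
    robot.move_linear(peg(a+.2),velocity=.06); robot.move_linear(peg(a+.2,.26),velocity=.12)
    robot.move_ptp([.4,-.35,.3],rot(PHI))
def look(name):
    f=robot.grab_frame("top")[:,:,::-1]
    cv2.imwrite(f"pics/{name}.png",cv2.resize(f[185:285,260:380],None,fx=6,fy=6,interpolation=cv2.INTER_CUBIC))
    g=f.max(2); m=((g<45)*255).astype(np.uint8); m[:195]=0;m[275:]=0;m[:,:270]=0;m[:,:270]=0;m[:,356:]=0
    n,l,st,c=cv2.connectedComponentsWithStats(m)
    for i in range(1,n):
        if st[i,4]>15:
            p=onplane("top",c[i],.170)[0]-HUB; print("dark",c[i].round(1),st[i,4],"r",np.hypot(*p).round(4),"wheel",round((PHI-np.arctan2(p[1],p[0])+np.pi)%(2*np.pi)-np.pi,3))
    print("t",robot.get_state()["time"])
E
python3 - <<'E'
from h import *
away(); look("t1")
E
```

```text
dark [333.9 210. ] 53 r 0.0797 wheel -0.209
t 27.3417
```

View pics/t1.png

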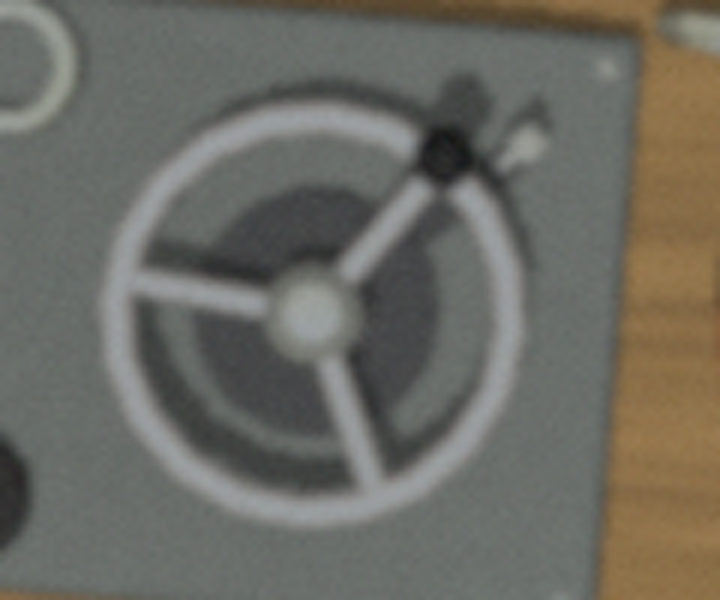

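The handle sits about 0.2 rad short of the pointer at crop px (445,155), against (472,183) at the start. So the true contact offset is about 0.305, and I push the last bit to that.

```bash
python3 - <<'E'
from h import *
robot.move_ptp(peg(PHI+.72,.26),rot(PHI)); robot.move_linear(peg(PHI+.72),velocity=.12)
for a in (.6,.5,.4,.305):
    if robot.move_linear(peg(PHI+a),velocity=.03,threshold=14): print("HIT",a)
away(); look("t2")
E
```

```text
dark [338.5 214.7] 52 r 0.0794 wheel -0.025
t 34.8833
```

View pics/t2.png

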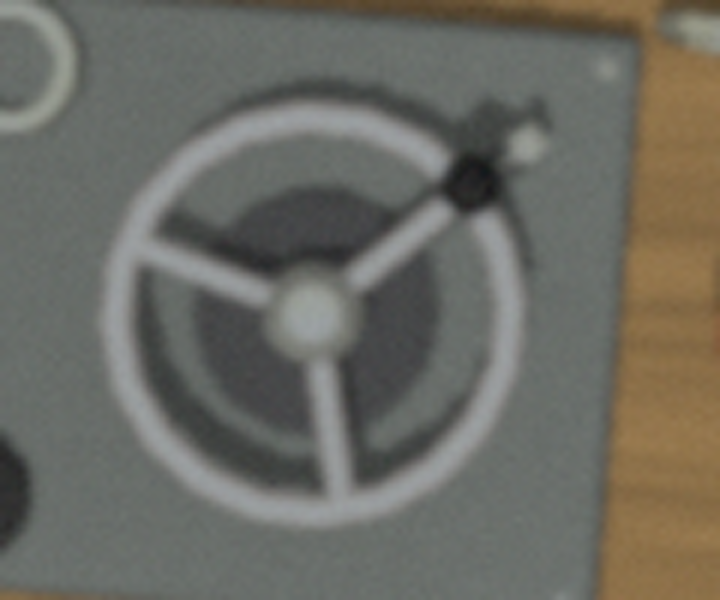

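The handle is back in line with the pointer at (471,184), against (472,183) at the start. I take one check of the whole scene before handing in.

```bash
python3 - <<'E'
from h import *
cv2.imwrite("pics/side_end.png",robot.grab_frame("side")[:,:,::-1])
E
```

```text
(no output)
```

View pics/side_end.png

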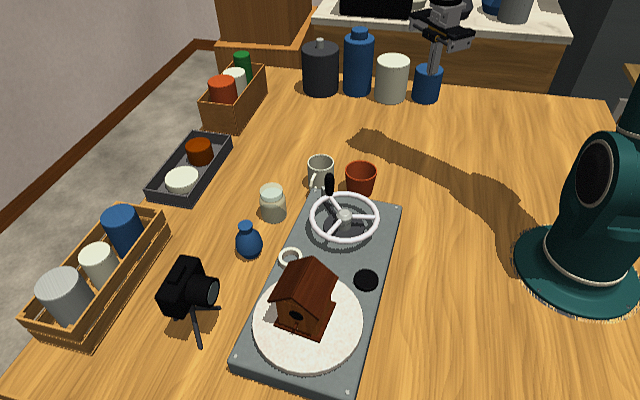

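The birdhouse, at px (303,300), has turned a quarter and stands upright. Bystanders are where they were, and the arm is clear.

```bash
python3 -c "
from rig import robot
robot.sign_off()"
```

```text
the job is handed in; nothing more can be done
```

I pushed the hand wheel one full turn clockwise by its handle with the closed fingers, without gripping, and handed the job in with the arm well clear. I stopped about 0.2 rad short of the mark to look, then pushed the rest.

- **Wheel:** the last top picture puts the handle at the pointer, about 0.02 rad short of a full turn (limit 0.15).
- **Scene:** in the last side picture the birdhouse stands upright, a quarter turn on, and the bystanders look unmoved. I checked these by eye and did not measure them.
- **Force and time:** the horizontal force read after each step of the long push was at most 1.2 N. The 14 N stop never tripped. The clock was at about 35 s of the allowed 61 s at the last timed check.
- **Checks that disagreed:** the first contact search, set to stop at 1.2 N, stopped early on force noise. The contact offset I then took from force (0.26 rad) differed from the camera's (about 0.305 rad), and I used the camera's for the last push.

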